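Kit the alarm parts and set the test unit

ROBOT

A 6-joint arm with a two-finger parallel gripper is mounted at the origin on the work surface. World frame = base frame: x ahead of the robot, y to its left, z up, the work surface at z = 0. Lengths are in m, angles in rad, forces in N, time in s.
With the tool pointing down it reaches from about 0.35 to 0.975 m from the base axis. Payload 7.1 kg.
Tool frame: the origin (TCP) lies between the finger pads; the fingertips stand 17 mm ahead of it and the grasp point (between the pads) lies 2 mm behind it (arm.tip_reach is the distance from the TCP to the fingertips, in m); z points along the fingers, x is the direction in which the jaws open and shut, and the axes are right-handed (so a half turn about z gives the same grasp; the last joint's range is limited). The gripper opens to 88 mm and grips with 3 to 60 N. Pads are 20 mm wide; open, the fingers measure 115 mm over their backs; the gripper's body (75 mm by 178 mm) begins 61 mm behind the grasp point.
Start: joints at [-1.226, 0.423, 1.63, -0, 1.089, -0.019], TCP at [0.222, -0.584, 0.24] pointing down, gripper open.
Joint ranges: [-3, 3], [-0.9, 2.11], [0.09, 2.58], [-1.31, 4.45], [0.11, 2.69], [-2.54, 2.54]. Speed limits (rad/s): [2.39, 2.39, 3.01, 3.14, 3.14, 3.14].

INTERFACE

Orientations are given as a unit quaternion [x, y, z, w].
In Python, from cell import sense, read_camera, workorder, arm gives the robot as it stands.
- The arm moves only by the tool apply_moves, never from a script. Its arguments are lists of equal length, an entry for each row: "slide": the shift along the tool's x, y, z in mm, a list of three; "dr": the turn, a rotation vector about the tool's x, y, z in degrees, a list of three; "hand": the opening, from 0 (shut) to 1 (fully open). A call has 1 to 20 rows; each row is the pose to reach, as a shift and turn from the pose commanded when the call began, along the tool's axes at that moment; what a row does not reach only later rows make up. A row lasts 1/12 s, in which the tool goes at most 41.7 mm and 7.16 degrees, less where a joint would pass 70% of its speed; a pose out of reach is approached as far as the arm can. A call with a gripper value outside its range is refused whole. The fingers move at their own pace and stop on an object; the grip force is fixed at half the most. Time passes only in rows, so rows that repeat a pose let the fingers close. It gives the time, the measured TCP pose, the force and the opening at its end, in the units of the state.
- sense(): the state, without advancing time (a new reading comes with each control period).
- read_camera(name): name is "scene" or "top"; returns a dict with "color" (420x560x3 uint8, red, green, blue), "fx", "fy", "cx", "cy" (pixels), "R" (3x3) and "t" (3): a world point X has camera coordinates R X + t. Camera axes: x right, y down, z forward; pixel columns grow to the right and rows downward; lengths in m; the calibration is good to about 2 mm. A picture is of the moment at which its call begins. There is no depth.
- workorder.sign_off(): hands the job in, once; it reports no verdict.
The state is a dict: "t": time; "joint_pos": joint angles; "joint_vel": joint speeds; "joint_torque": joint torques, N m; "ee_pos": TCP position; "tool_rot": TCP orientation; "ft_force": force on the tool from outside, world axes, zero at the start; "ft_torque": the same for the moment, N m; "width": finger opening in m.
Only numpy, scipy, OpenCV 4.12 (cv2) and the standard library are available. Lean on these libraries where they do the work, as an engineer would, in place of code of your own. Each camera call takes 0.05 s, during which the arm holds its last target.

TASK

First kit the tray as its drawing shows: the housing flat in its outline with its cable gland over the drawn gland, and the beacon upright in the circle. Then pull the test unit's selector knob out to unlock it (do not force it while locked), turn its pointer to the large stud on the dial, and push the knob fully home again. Let go of everything and leave the other things on the bench where they are.

Things in the scene. Friction and masses are not known exactly. Their poses are not given: they have to be found in the camera images.
- housing: White rectangular sensor housing, loose on the table: 80 (x) x 46 (y) x 34 mm (z), about 0.12 kg, with one cable gland: a stub of 18 mm diameter and 18 mm length from the middle of its +x end face. The plain white box without a stub is not it. Origin: centre of the underside of the rectangular body (without the stub); z up.
- gland_tip (a point): Outer end of the housing's gland: 58 mm along the housing's +x from its origin, 17 mm above its underside.
- beacon: Loose round beacon standing upright: black cylindrical collar 50 mm in diameter and 30 mm high, with a red domed lens of 45 mm diameter on top; 56 mm high in all, about 0.10 kg. Grip it by the collar. (The beacons on the finished units at the back are fixed.) Origin: centre of the underside; z up.
- tray: Fixed shallow grey tray, 165 (x) x 240 (y) mm, floor 4 mm above the table, rim 10 mm above the table and 4 mm thick, with a paper drawing on its floor: the housing's outline (rectangle with the gland as a step) and a circle, both drawn about 8 mm larger all round than the parts. Origin: centre of the tray at table height; z up.
- spot_housing (a point): Where the housing's origin belongs, on the tray floor; its frame is that of the tray. The rectangle's long side, and the gland, point along the tray's +x; tray frame (-9, -52, 4) mm.
- spot_gland (a point): Where the end of the gland belongs: 58 mm along the tray's +x from spot_housing, 17 mm above the tray floor.
- spot_beacon (a point): Centre of the drawn circle (66 mm diameter) on the tray floor, tray frame (0, 58, 4) mm: the beacon's origin belongs here.
- tester: Fixed white test unit, 170 x 170 mm, 75 mm high, with the selector knob at the middle of its flat top, axis vertical. Origin: centre of its underside, on the knob's axis; z up. Five scale ticks fan out on its +x side at -1.2, -0.6, 0, 0.6, 1.2 rad about the knob's axis.
- knob_grip (a point): Point on the knob's axis at the height to grip, 33 mm above the unit's top when the knob is in. It moves and turns with the knob: its x is the pointer's direction, z up. The knob is black: a round skirt (54 mm diameter, from the top surface to 10 mm above it) with an upright bar grip 48 mm long (along x, from -26 to +22 mm) and 14 mm wide (along y), reaching from 10 to 47 mm above the unit's top; pinch the bar across its width, from above.
- knob_tip (a point): Tip of the knob's pointer, 30 mm from its axis, 10 mm above the unit's top when in. The pointer is the +x end of the bar, marked with a white line.
- knob_pull (a joint): How far the knob is pulled out (up), m: 0 = fully in, stop at 0.016. It stays where it is left (friction about 4 N, no spring). Fully in, it is locked in a notch and must not be forced round; from 0.010 outward it turns freely.
- knob_turn (a joint): Knob angle, rad, counter-clockwise from above positive, 0 = pointer along the test unit's +x; range -1.35 to 1.35. It starts near 0. It can be pushed home only in the five notches at -1.2, -0.6, 0, 0.6 and 1.2; the notches have 0.04 rad of play and rounded edges that guide it in from about 0.15 rad off.
- stud: The large dark steel stud on the dial, 14 mm in diameter and 10 mm high, fixed: it marks the setting wanted. Its centre is 46 mm from the knob's axis at one of the notch angles -1.2, -0.6, 0.6 or 1.2; the other three places carry small flat plugs, 6 mm in diameter and 3 mm high. Origin: centre of its underside, on the unit's top (75 mm above the table).
- blank_box: Bystander: plain white box without a gland, 70 x 52 x 28 mm, loose. Origin: centre of the underside.
- tape_roll: Bystander: roll of tape, 72 mm diameter, 24 mm high, loose. Origin: centre of the underside.
- screwdriver: Bystander: screwdriver lying beyond the parts, about 200 mm long, loose. Origin on its underside, near mid length.
- cap_nut: Bystander: small black cap nut, 26 mm diameter, 16 mm high, loose. Origin: centre of the underside.
Things that resemble listed ones, but are neither listed nor needed, are in the scene too. Several things look just like the beacon: the one meant starts nearest to the robot's base.

How it is judged:
On the way, in this order (a step that is already met when the one before it is completed fails the run):
1. the housing and the beacon sit in their outlines on the tray, released, the knob still in (horizontal distance between housing and spot_housing below 0.01 m and horizontal distance between gland_tip and spot_gland below 0.015 m and angle between each of housing, beacon's own z axis and vertical below 0.1 rad and height (world z) of each of housing, beacon below 0.01 m and horizontal distance between beacon and spot_beacon below 0.01 m and linear speed of each of housing, beacon below 0.03 m/s and contact force between the fingers and housing below 0.2 N and contact force between the fingers and beacon below 0.2 N and value of joint knob_pull below 0.003 m), for 0.2 s.
2. the knob is pulled out far enough to unlock (10 mm or more) (value of joint knob_pull above 0.0095 m), for 0.1 s.
3. pulled out, the knob is turned so that its pointer points at the large stud (value of joint knob_pull above 0.004 m and horizontal distance between knob_tip and stud below 0.021 m), for 0.1 s.
At the end, for the whole second after the job is handed in: Housing flat on the tray floor, centre within 10 mm and gland end within 15 mm of the drawing; beacon upright within 10 mm of the circle centre; knob within 2 mm of fully in, pointer tip within 19 mm (plan) of the large stud centre (16 mm when exactly aimed); both parts at rest (horizontal distance between housing and spot_housing below 0.01 m and horizontal distance between gland_tip and spot_gland below 0.015 m and angle between each of housing, beacon's own z axis and vertical below 0.1 rad and height (world z) of each of housing, beacon below 0.01 m and horizontal distance between beacon and spot_beacon below 0.01 m and linear speed of each of housing, beacon below 0.03 m/s and value of joint knob_pull below 0.002 m and horizontal distance between knob_tip and stud below 0.019 m); the robot touches nothing.
It fails at once if a bystander (blank box) is moved more than 30 mm (distance of blank_box from where it was at the start of the episode above 0.03 m).
It fails at once if a bystander (tape roll) is moved more than 30 mm (distance of tape_roll from where it was at the start of the episode above 0.03 m).
It fails at once if a bystander (screwdriver) is moved more than 30 mm (distance of screwdriver from where it was at the start of the episode above 0.03 m).
It fails at once if a bystander (cap nut) is moved more than 30 mm (distance of cap_nut from where it was at the start of the episode above 0.03 m).
It fails at once if the knob is forced from one notch to another while it is pushed in and locked (value of joint knob_pull below 0.004 m and (value of joint knob_turn between -0.97 and -0.83 rad or value of joint knob_turn between -0.37 and -0.23 rad or value of joint knob_turn between 0.23 and 0.37 rad or value of joint knob_turn between 0.83 and 0.97 rad)).
It also fails if it takes over 54 s, if anything falls off the work surface, if the arm or the gripper's body presses on something with over 40 N, if the wrist force passes 120 N, or if a joint passes its speed limit or range.

## Working session

There is one attempt and no reset: what is moved stays moved. The work goes in short steps, Python scripts to look and compute and a tool call to move; the robot and the scene stay as the last step left them, time stands still between calls to the robot, and variables do not carry over. Pictures are saved under pics/ and viewed, and the job is handed in when it is done.

Besides the shell and the picture viewer there is one more tool, called after "Call:" as name(argument=value, ...) on one line, values as JSON. apply_moves: Moves the arm, as the interface text tells. Its arguments: {"type":"object","properties":{"slide":{"type":"array"},"dr":{"type":"array"},"hand":{"type":"array"}},"required":["slide","dr","hand"]}

```bash
mkdir -p pics; ls; python3 - <<'E'
from cell import sense, read_camera, workorder, arm
import cv2,pickle
d={}
for n in("scene","top"):
    c=read_camera(n); d[n]=c
    cv2.imwrite(f"pics/{n}0.png",cv2.cvtColor(c["color"],cv2.COLOR_RGB2BGR))
    print(n,c["fx"],c["fy"],c["cx"],c["cy"],c["R"],c["t"])
pickle.dump(d,open("c0.pkl","wb"))
print(sense()); print(arm.tip_reach)
E
```

```text
pics
scene 387.65773586009067 387.65773586009067 279.3772859530595 203.41079452667174 [[ 0.2077966   0.97801713  0.01740879]
 [ 0.54831883 -0.10172465 -0.83005937]
 [-0.81004138  0.18202908 -0.55740325]] [-0.11804616 -0.24778859  1.33067223]
top 401.6206510078489 401.6206510078489 275.371274027623 218.40162694739385 [[-2.30150652e-03 -9.99364407e-01  3.55736678e-02]
 [-9.99324011e-01  9.93263524e-04 -3.67496126e-02]
 [ 3.66909208e-02 -3.56341999e-02 -9.98691133e-01]] [-0.00836858  0.57279397  0.9293836 ]
{'t': 0.1, 'joint_pos': array([-1.22599270e+00,  4.23765455e-01,  1.63057257e+00,  2.29284978e-05,
        1.08858757e+00, -1.90114362e-02]), 'joint_vel': array([ 0.00017219, -0.00035234, -0.00062534, -0.00069834, -0.00039535,
       -0.002232  ]), 'joint_torque': array([-6.10705574e-04, -5.45614100e+01, -2.74323785e+01,  6.45227102e-02,
        1.87892216e-02, -5.08552466e-05]), 'ee_pos': array([ 0.22227035, -0.583654  ,  0.23899488]), 'tool_rot': array([ 8.23356427e-01, -5.67524228e-01, -5.35533091e-04, -3.96846157e-04]), 'ft_force': array([ 0.62737878,  0.21371975, -0.24754242]), 'ft_torque': array([-0.01481308, -0.03145117,  0.02543042]), 'width': 0.0879815883818716}
0.017
```

View pics/scene0.png

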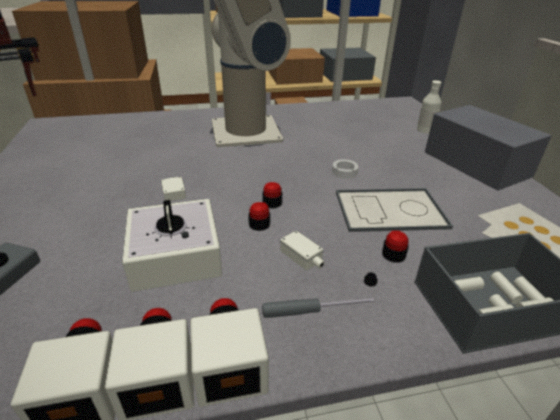

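View pics/top0.png

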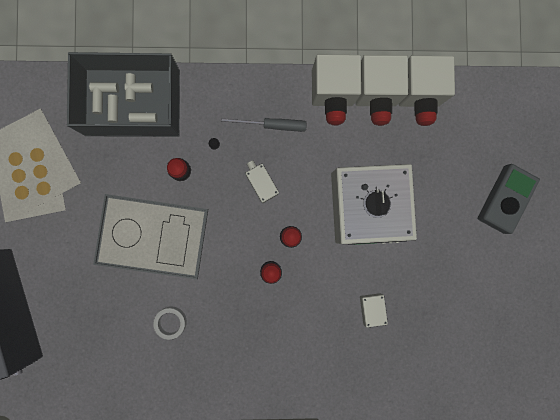

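```bash
cat > h.py <<'E'
import numpy as np,cv2,pickle
def ray(c,u,v,z):
    d=c["R"].T@np.array([(u-c["cx"])/c["fx"],(v-c["cy"])/c["fy"],1.]); o=-c["R"].T@c["t"]
    return o+d*(z-o[2])/d[2]
def proj(c,X):
    p=c["R"]@np.array(X)+c["t"]; return np.array([c["fx"]*p[0]/p[2]+c["cx"],c["fy"]*p[1]/p[2]+c["cy"]])
def crop(c,u0,v0,u1,v1,s,name):
    im=cv2.cvtColor(c["color"],cv2.COLOR_RGB2BGR)[v0:v1,u0:u1]
    cv2.imwrite(name,cv2.resize(im,None,fx=s,fy=s,interpolation=cv2.INTER_CUBIC))
E
python3 - <<'E'
from h import *
d=pickle.load(open("c0.pkl","rb")); c=d["top"]
crop(c,90,150,310,300,3.6,"pics/a.png")
crop(c,320,150,430,255,5.5,"pics/b.png")
crop(d["scene"],110,170,240,290,5,"pics/s.png")
E
```

```text
(no output)
```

View pics/a.png

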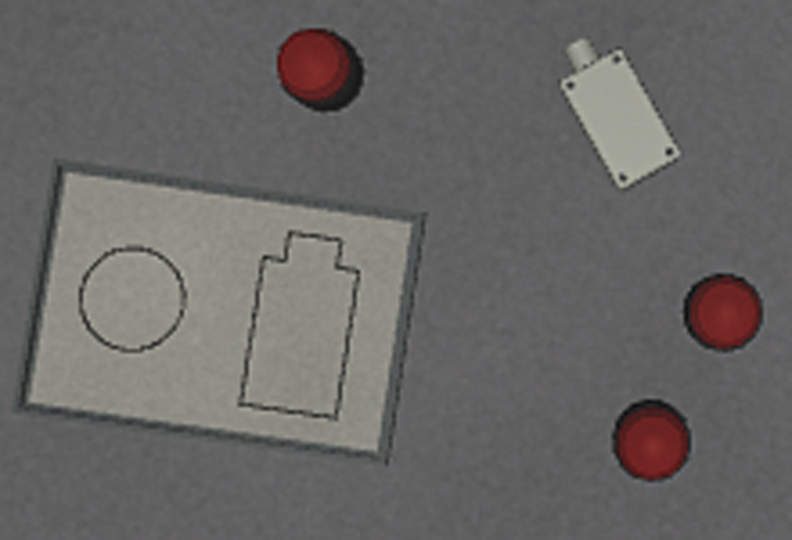

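View pics/b.png

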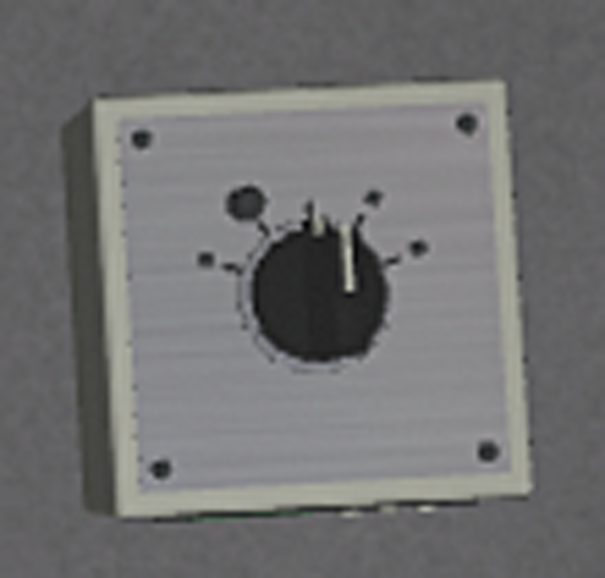

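View pics/s.png

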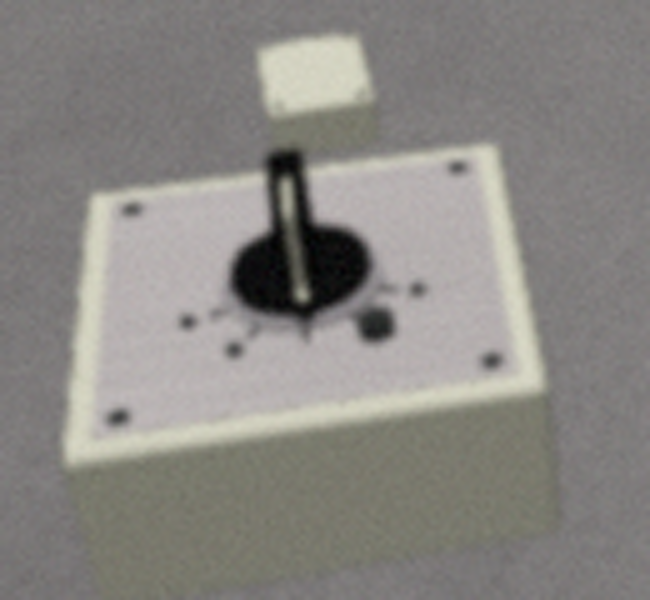

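```bash
cat > m.py <<'E'
from h import *
import sys
def biggest(mask,box):
    m=np.zeros_like(mask);u0,v0,u1,v1=box;m[v0:v1,u0:u1]=mask[v0:v1,u0:u1]
    cs,_=cv2.findContours(m,cv2.RETR_EXTERNAL,cv2.CHAIN_APPROX_NONE)
    return max(cs,key=cv2.contourArea)
def up(c,s=4):
    return cv2.resize(c["color"],None,fx=s,fy=s,interpolation=cv2.INTER_CUBIC).astype(int)
def dn(p,s=4): return (np.asarray(p,float)+.5)/s-.5
E
python3 - <<'E'
from m import *
d=pickle.load(open("c0.pkl","rb")); c=d["top"]
print("cam",-c["R"].T@c["t"],-d["scene"]["R"].T@d["scene"]["t"])
im=up(c); r,g,b=im[...,0],im[...,1],im[...,2]
red=((r>80)&(r-g>40)).astype(np.uint8)
for bx in[(160,150,195,190),(275,220,310,255),(255,255,290,290)]:
    k=biggest(red,[4*q for q in bx]);(x,y),rad=cv2.minEnclosingCircle(k);x,y=dn([x,y]);
    print("red",x,y,rad/4,"world z=.035",ray(c,x,y,.035))
bright=((r+g+b)/3>135).astype(np.uint8)
k=biggest(bright,[4*q for q in(240,155,285,208)])
print("hou area",cv2.contourArea(k)/16)
# body only: open to remove gland
m=np.zeros_like(bright);cv2.drawContours(m,[k],-1,1,-1)
mo=cv2.morphologyEx(m,cv2.MORPH_OPEN,cv2.getStructuringElement(cv2.MORPH_ELLIPSE,(45,45)))
k2=biggest(mo,(0,0,2240,1680))
rc=cv2.minAreaRect(k2);P=np.array([ray(c,*dn(p),.034)[:2] for p in cv2.boxPoints(rc)])
print("corners",P,"sides",np.linalg.norm(P-np.roll(P,1,0),axis=1),"centre",P.mean(0))
e=[P[1]-P[0],P[2]-P[1]];L=max(e,key=np.linalg.norm);print("yaw mod pi",np.degrees(np.arctan2(L[1],L[0]))%180)
# tray outer
k=biggest(((r+g+b)/3>105).astype(np.uint8),[4*q for q in(90,185,215,285)])
rc=cv2.minAreaRect(k);P=np.array([ray(c,*dn(p),.007)[:2] for p in cv2.boxPoints(rc)])
print("tray floor",P,"sides",np.linalg.norm(P-np.roll(P,1,0),axis=1),"c",P.mean(0))
e=[P[1]-P[0],P[2]-P[1]];L=max(e,key=np.linalg.norm);print("long side(y) dir",np.degrees(np.arctan2(L[1],L[0]))%180)
# tester top
k=biggest(((r+g+b)/3>120).astype(np.uint8),[4*q for q in(325,155,425,250)])
rc=cv2.minAreaRect(k);P=np.array([ray(c,*dn(p),.075)[:2] for p in cv2.boxPoints(rc)])
print("tester",P,"sides",np.linalg.norm(P-np.roll(P,1,0),axis=1),"c",P.mean(0))
E
```

```text
cam [0.53828756 0.02418565 0.94951482] [ 1.23829631 -0.15197608  0.53809682]
red 176.35580444335938 167.34176635742188 9.88705062866211 world z=.035 [0.68813074 0.21626737 0.035     ]
red 290.8735656738281 236.68568420410156 9.449722290039062 world z=.035 [ 0.53014672 -0.04370673  0.035     ]
red 270.9193420410156 273.0688171386719 9.591729164123535 world z=.035 [0.44783862 0.00194308 0.035     ]
hou area 617.21875
corners [[ 0.67667055  0.06020693]
 [ 0.69832546  0.02242726]
 [ 0.63131089 -0.01527961]
 [ 0.60983788  0.02254203]] sides [0.07671539 0.04354582 0.07689447 0.04349215] centre [0.6540362  0.02247415]
yaw mod pi 29.36501369467132
tray floor [[0.47383567 0.40193074]
 [0.62331515 0.38248986]
 [0.5901917  0.15674794]
 [0.43984509 0.17783808]] sides [0.22665586 0.15073839 0.2281591  0.15181863] c [0.5317969  0.27975165]
long side(y) dir 81.65247125383492
tester [[ 0.6821603  -0.14173315]
 [ 0.69286178 -0.31037962]
 [ 0.52373991 -0.31806995]
 [ 0.51431639 -0.15048327]] sides [0.16807184 0.16898566 0.16929663 0.16785142] c [ 0.6032696 -0.2301665]
```

```bash
python3 - <<'E'
from m import *
d=pickle.load(open("c0.pkl","rb")); c=d["top"]; s=d["scene"]
im=up(c); g=im.sum(2)/3
# dark lines on the tray floor
loc=cv2.blur(g.astype(np.float32),(61,61))
dk=((g<loc-15)).astype(np.uint8)
box=[4*q for q in(90,185,215,285)]
m=np.zeros_like(dk);m[box[1]:box[3],box[0]:box[2]]=dk[box[1]:box[3],box[0]:box[2]]
cs,_=cv2.findContours(m,cv2.RETR_LIST,cv2.CHAIN_APPROX_NONE)
for k in cs:
    a=cv2.contourArea(k)/16
    if a<200: continue
    W=np.array([ray(c,*dn(p[0]),.004)[:2] for p in k],np.float32)
    rc=cv2.minAreaRect(W*1000);(x,y),rad=cv2.minEnclosingCircle(W)
    P=cv2.boxPoints(rc);e=[P[1]-P[0],P[2]-P[1]];L=max(e,key=np.linalg.norm)
    print(round(a),"rect c",np.round(rc[0],1),np.round(rc[1],1),"long dir",np.degrees(np.arctan2(L[1],L[0])),"circ",x,y,rad)
# tester axes
k=biggest((g>120).astype(np.uint8),[4*q for q in(325,155,425,250)])
W=np.array([ray(c,*dn(p[0]),.075)[:2] for p in k],np.float32)*1000
rc=cv2.minAreaRect(W);print("tester",rc)
# beacon through scene
for X in([.448,.002,.035],[.654,.0225,.034],[.6033,-.230,.122],[.6033,-.230,.075]): print(X,proj(s,X),proj(c,X))
im2=up(s);r,gg=im2[...,0],im2[...,1]
k=biggest(((r>80)&(r-gg>40)).astype(np.uint8),[4*q for q in(258,175,290,212)])
print("scene red",dn(cv2.boundingRect(k)))
# knob features: stud, plugs blob (dark) and white line
for (x,y) in [(320+246/5.5,150+203/5.5),(320+205/5.5,150+260/5.5),(320+374/5.5,150+198/5.5),(320+418/5.5,150+247/5.5)]:
    print("plug",ray(c,x-.5,y-.5,.08)[:2])
for (x,y) in[(142,139),(467,123),(488,452),(161,469)]: print("screw",ray(c,320+x/5.5-.5,150+y/5.5-.5,.075)[:2])
E
```

```text
574 rect c [540.5 337.1] [62.1 62.4] long dir -45.0802 circ 0.5403459668159485 0.3372531235218048 0.03239249438047409
698 rect c [540.3 337.2] [68.6 68.6] long dir 45.495033 circ 0.5405994653701782 0.3372535705566406 0.0354527123272419
1114 rect c [524.2 228.5] [ 60.5 112.5] long dir -8.442574 circ 0.5217922329902649 0.22897791862487793 0.06015084683895111
1323 rect c [524.3 228.5] [ 66.6 118.6] long dir -8.448013 circ 0.5212087631225586 0.2289109230041504 0.06443421542644501
944 rect c [531.8 279.9] [244.1 166.5] long dir 81.569756 circ 0.5323268175125122 0.2790300250053406 0.14591200649738312
tester ((603.0741577148438, -229.908203125), (167.84506225585938, 167.8763885498047), 2.9842641353607178)
[0.448, 0.002, 0.035] [270.22843736 190.580273  ] [270.89411614 272.99749536]
[0.654, 0.0225, 0.034] [299.32615814 243.01308134] [261.75254579 182.55521576]
[0.6033, -0.23, 0.122] [165.26619745 206.13332341] [382.95110042 201.71600708]
[0.6033, -0.23, 0.075] [168.79024064 225.98330234] [376.48518412 203.38516114]
scene red [263.125 181.375  17.625  14.625]
plug [ 0.64019944 -0.20185657]
plug [ 0.61741115 -0.18516651]
plug [ 0.64229882 -0.25343209]
plug [ 0.6226953  -0.27094009]
screw [ 0.6664332  -0.16141525]
screw [ 0.67328857 -0.29327009]
screw [ 0.54084121 -0.29989775]
screw [ 0.53435827 -0.16788148]
```

```bash
cat > go.py <<'E'
from h import *
from cell import sense
from scipy.spatial.transform import Rotation as Ro
import sys
def go(x,y,z,yaw):
    s=sense();R=Ro.from_quat(s["tool_rot"]);p=s["ee_pos"]
    T=Ro.from_matrix(np.array([[np.cos(yaw),np.sin(yaw),0],[np.sin(yaw),-np.cos(yaw),0],[0,0,-1.]]))
    print("t",round(s["t"],2),"at",np.round(p,4),"f",np.round(s["ft_force"],1),"w",round(s["width"],4),"q",np.round(s["joint_pos"],2))
    print("slide",np.round(1000*R.inv().apply(np.array([x,y,z])-p),1),"dr",np.round(np.degrees((R.inv()*T).as_rotvec()),1))
if __name__=="__main__":
    a=list(map(float,sys.argv[1:]));go(a[0],a[1],a[2],np.radians(a[3]))
E
python3 go.py .448 .002 .10 -69.2; python3 go.py .448 .002 .020 -69.2
```

```text
t 0.1 at [ 0.2223 -0.5837  0.239 ] f [ 0.6  0.2 -0.2] w 0.088 q [-1.23  0.42  1.63  0.    1.09 -0.02]
slide [-466.8 -419.3  139.6] dr [-0.   0.1  0. ]
t 0.1 at [ 0.2223 -0.5837  0.239 ] f [ 0.6  0.2 -0.2] w 0.088 q [-1.23  0.42  1.63  0.    1.09 -0.02]
slide [-466.7 -419.3  219.6] dr [-0.   0.1  0. ]
```

Call:
apply_moves(slide=[[-466.8,-419.3,40],[-466.8,-419.3,40],[-466.8,-419.3,40],[-466.8,-419.3,40],[-466.8,-419.3,40],[-466.8,-419.3,40],[-466.8,-419.3,40],[-466.8,-419.3,40],[-466.8,-419.3,40],[-466.8,-419.3,40],[-466.8,-419.3,40],[-466.8,-419.3,40],[-466.8,-419.3,40],[-466.8,-419.3,40],[-466.8,-419.3,40],[-466.8,-419.3,40],[-466.8,-419.3,140],[-466.8,-419.3,140],[-466.8,-419.3,140],[-466.8,-419.3,140]], dr=[[0,0,0],[0,0,0],[0,0,0],[0,0,0],[0,0,0],[0,0,0],[0,0,0],[0,0,0],[0,0,0],[0,0,0],[0,0,0],[0,0,0],[0,0,0],[0,0,0],[0,0,0],[0,0,0],[0,0,0],[0,0,0],[0,0,0],[0,0,0]], hand=[1,1,1,1,1,1,1,1,1,1,1,1,1,1,1,1,1,1,1,1])

```text
t: 1.77
ee_pos: [0.445, 0.0014, 0.0963]
tool_rot: [0.823, -0.567, -0.003, 0.002]
ft_force: [-0.0, -0.3, -0.2]
width: 0.0875
```

```bash
python3 go.py .448 .002 .020 -69.2
```

```text
t 1.77 at [0.445  0.0014 0.0963] f [-0.  -0.3 -0.2] w 0.0875 q [-0.02  0.41  2.1  -0.    0.63  1.18]
slide [ 0.7 -3.6 76.2] dr [0.4 0.2 0.1]
```

Call:
apply_moves(slide=[[0,0,20],[0,0,40],[0,0,40],[0,0,40]], dr=[[0,0,0],[0,0,0],[0,0,0],[0,0,0]], hand=[1,1,1,1])

```text
t: 2.1
ee_pos: [0.4481, 0.0011, 0.0602]
tool_rot: [0.823, -0.568, -0.0, 0.0]
ft_force: [0.7, 0.2, 0.0]
width: 0.0878
```

```bash
python3 go.py .448 .002 .020 -69.2; python3 - <<'E'
from m import *
from cell import read_camera
c=read_camera("scene");crop(c,200,100,360,260,3.7,"pics/s1.png")
E
```

```text
t 2.1 at [0.4481 0.0011 0.0602] f [0.7 0.2 0. ] w 0.0878 q [-0.02  0.49  2.11 -0.    0.54  1.18]
slide [-0.9 -0.3 40.2] dr [0.1 0.  0. ]
```

View pics/s1.png

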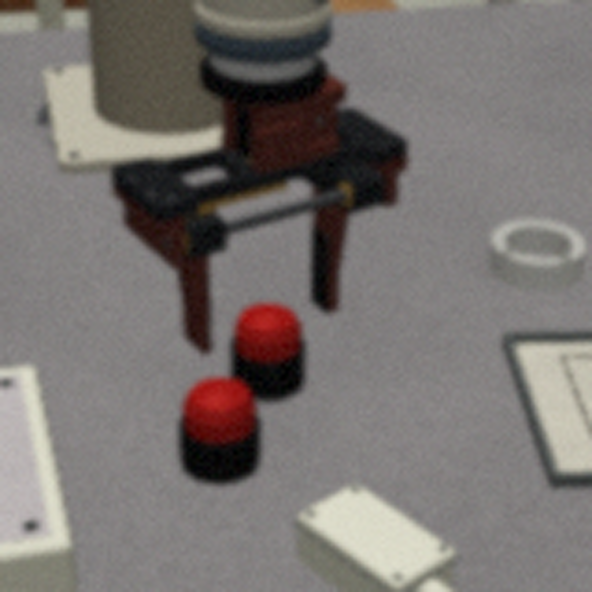

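The fingers (tips near crop px 205,345 and 325,305) straddle the rear beacon (268,350) clear of its neighbour at (220,430).

Call:
apply_moves(slide=[[-0.9,0,20],[-0.9,0,40],[-0.9,0,40],[-0.9,0,40],[-0.9,0,40],[-0.9,0,40],[-0.9,0,40],[-0.9,0,40],[-0.9,0,40],[-0.9,0,40],[-0.9,0,40]], dr=[[0,0,0],[0,0,0],[0,0,0],[0,0,0],[0,0,0],[0,0,0],[0,0,0],[0,0,0],[0,0,0],[0,0,0],[0,0,0]], hand=[1,1,1,0.3,0.3,0.3,0.3,0.3,0.3,0.3,0.3])

```text
t: 3.07
ee_pos: [0.4481, 0.0022, 0.0201]
tool_rot: [0.823, -0.568, 0.0, -0.0]
ft_force: [-0.8, -0.6, 6.7]
width: 0.0495
```

```bash
python3 go.py .5404 .3372 .09 -69.2;  python3 go.py .5404 .3372 .0245 -69.2
```

```text
t 3.07 at [0.4481 0.0022 0.0201] f [-0.8 -0.6  6.7] w 0.0495 q [-0.02  0.58  2.12  0.    0.45  1.19]
slide [-280.2 -205.5  -69.8] dr [-0. -0.  0.]
t 3.07 at [0.4481 0.0022 0.0201] f [-0.8 -0.6  6.7] w 0.0495 q [-0.02  0.58  2.12  0.    0.45  1.19]
slide [-280.2 -205.4   -4.3] dr [-0. -0.  0.]
```

Call:
apply_moves(slide=[[0,0,-40],[0,0,-80],[-280.2,-205.5,-80],[-280.2,-205.5,-80],[-280.2,-205.5,-80],[-280.2,-205.5,-80],[-280.2,-205.5,-80],[-280.2,-205.5,-80],[-280.2,-205.5,-80],[-280.2,-205.5,-80],[-280.2,-205.5,-80],[-280.2,-205.5,-50],[-280.2,-205.5,-20],[-280.2,-205.5,-20],[-280.2,-205.5,-20]], dr=[[0,0,0],[0,0,0],[0,0,0],[0,0,0],[0,0,0],[0,0,0],[0,0,0],[0,0,0],[0,0,0],[0,0,0],[0,0,0],[0,0,0],[0,0,0],[0,0,0],[0,0,0]], hand=[0.3,0.3,0.3,0.3,0.3,0.3,0.3,0.3,0.3,0.3,0.3,0.3,0.3,0.3,0.3])

```text
t: 4.32
ee_pos: [0.5385, 0.3359, 0.0381]
tool_rot: [0.823, -0.568, -0.001, 0.002]
ft_force: [0.5, 0.1, 0.6]
width: 0.0496
```

```bash
python3 go.py .5404 .3372 .0245 -69.2; python3 - <<'E'
from m import *
from cell import read_camera
c=read_camera("scene");crop(c,320,120,480,260,3.7,"pics/s2.png")
E
```

```text
t 4.32 at [0.5385 0.3359 0.0381] f [0.5 0.1 0.6] w 0.0496 q [ 0.54  0.71  1.69 -0.    0.75  1.75]
slide [-0.5 -2.3 13.6] dr [ 0.3 -0.1  0. ]
```

View pics/s2.png

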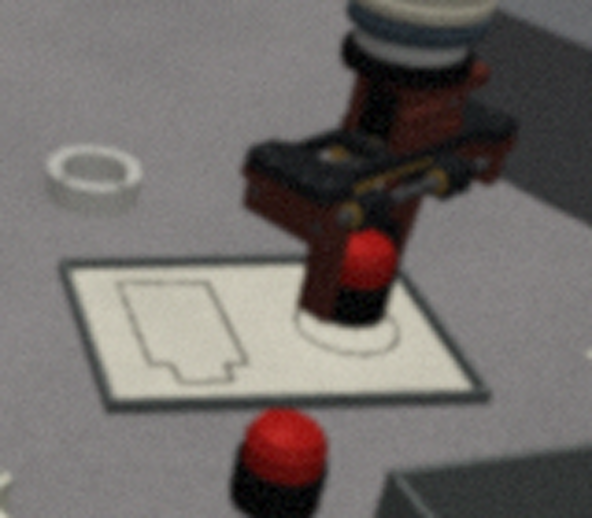

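The beacon hangs upright just above the circle (crop px ~350,325). Lowering and releasing.

Call:
apply_moves(slide=[[0,0,8],[0,0,15.7],[0,0,15.7],[0,0,15.7],[0,0,15.7],[0,0,15.7],[0,0,15.7],[0,0,15.7],[0,0,-20],[0,0,-60],[0,0,-80]], dr=[[0,0,0],[0,0,0],[0,0,0],[0,0,0],[0,0,0],[0,0,0],[0,0,0],[0,0,0],[0,0,0],[0,0,0],[0,0,0]], hand=[0.3,0.3,0.3,0.3,0.78,0.78,0.78,0.78,0.78,0.78,0.8])

```text
t: 5.28
ee_pos: [0.5415, 0.338, 0.1232]
tool_rot: [0.823, -0.568, 0.001, -0.002]
ft_force: [0.6, 1.0, 0.3]
width: 0.0701
```

```bash
python3 go.py .654 .0225 .12 -60.6;python3 go.py .654 .0225 .020 -60.6
```

```text
t 5.28 at [0.5415 0.338  0.1232] f [0.6 1.  0.3] w 0.0701 q [0.54 0.58 1.67 0.   0.88 1.75]
slide [334.9   7.1   3. ] dr [-0.2  0.  -8.6]
t 5.28 at [0.5415 0.338  0.1232] f [0.6 1.  0.3] w 0.0701 q [0.54 0.58 1.67 0.   0.88 1.75]
slide [335.    7.5 103. ] dr [-0.2  0.  -8.6]
```

Call:
apply_moves(slide=[[334.3,6.1,0],[334.3,6.1,0],[334.3,6.1,0],[334.3,6.1,0],[334.3,6.1,0],[334.3,6.1,0],[334.3,6.1,0],[334.3,6.1,0],[334.3,6.1,30],[334.3,6.1,45],[334.3,6.1,45],[334.3,6.1,45],[334.3,6.1,45]], dr=[[0,0,-8.6],[0,0,-8.6],[0,0,-8.6],[0,0,-8.6],[0,0,-8.6],[0,0,-8.6],[0,0,-8.6],[0,0,-8.6],[0,0,-8.6],[0,0,-8.6],[0,0,-8.6],[0,0,-8.6],[0,0,-8.6]], hand=[1,1,1,1,1,1,1,1,1,1,1,1,1])

```text
t: 6.37
ee_pos: [0.6532, 0.0241, 0.075]
tool_rot: [0.864, -0.503, -0.0, 0.0]
ft_force: [0.5, -0.1, -0.9]
width: 0.0876
```

```bash
python3 go.py .654 .0225 .020 -60.6; python3 - <<'E'
from m import *
from cell import read_camera
import pickle
d={n:read_camera(n) for n in("scene","top")};pickle.dump(d,open("c1.pkl","wb"))
crop(d["scene"],240,120,460,280,3.6,"pics/s3.png")
crop(d["top"],80,140,300,300,3.6,"pics/t3.png")
c=d["top"];im=up(c);r,g=im[...,0],im[...,1]
k=biggest(((r>80)&(r-g>40)).astype(np.uint8),[4*q for q in(105,210,150,255)]);(x,y),rad=cv2.minEnclosingCircle(k);x,y=dn([x,y])
print("beacon",ray(c,x,y,.039),rad/4)
E
```

```text
t 6.37 at [0.6532 0.0241 0.075 ] f [ 0.5 -0.1 -0.9] w 0.0876 q [0.02 0.67 1.65 0.   0.83 1.07]
slide [ 1.7  0.1 55. ] dr [0.  0.  0.1]
beacon [0.54131637 0.33832422 0.039     ] 10.105656623840332
```

View pics/s3.png

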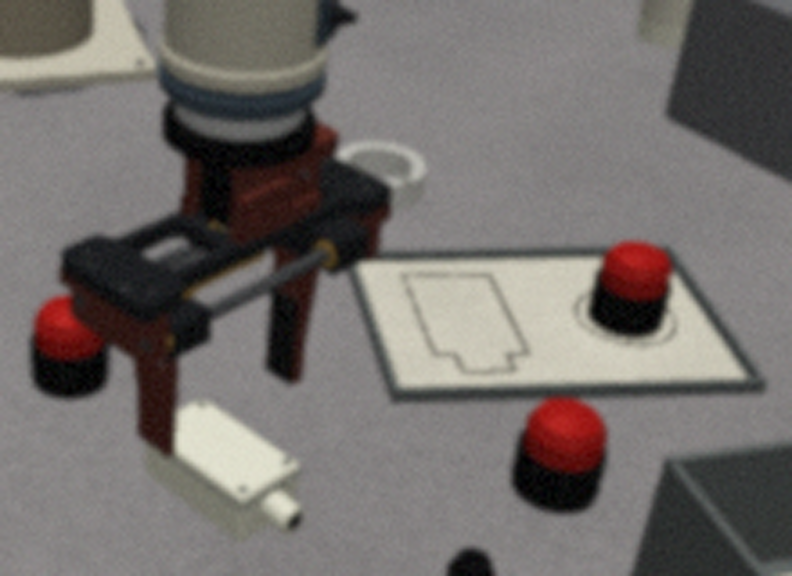

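View pics/t3.png

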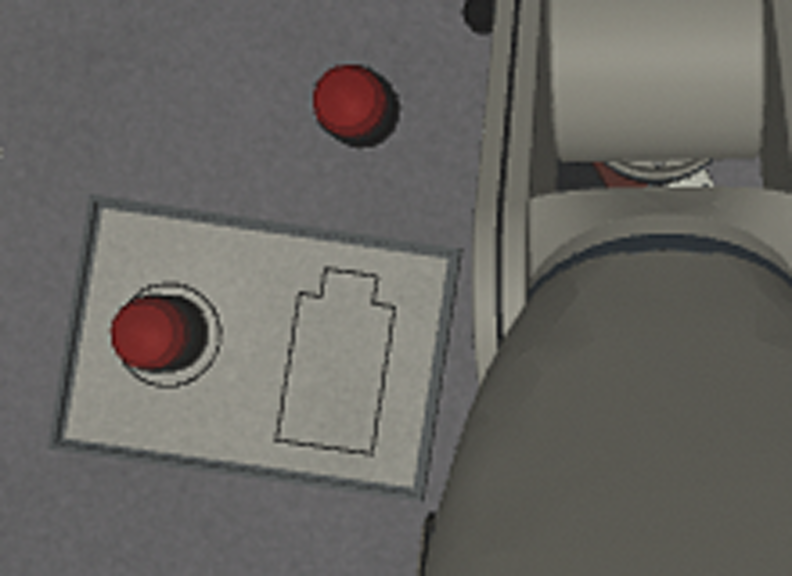

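```bash
python3 - <<'E'
from m import *
d=pickle.load(open("c1.pkl","rb"));s=d["scene"]
f=lambda X:np.round((proj(s,X)-[240,120])*3.6,0)
j=np.array([np.cos(np.radians(-60.6)),np.sin(np.radians(-60.6)),0])
C=np.array([.6532,.0241,.058])
print("tips",f(C+j*.044),f(C-j*.044))
a=np.radians(29.4);ex=np.array([np.cos(a),np.sin(a),0]);ey=np.array([-ex[1],ex[0],0])
H=np.array([.654,.0225,.034])
for sx,sy in((1,1),(1,-1),(-1,-1),(-1,1)): print("corner",f(H+.04*sx*ex+.023*sy*ey))
print("gland",f(H+.058*ex-[0,0,.017]))
E
```

```text
tips [159. 441.] [273. 377.]
corner [293. 461.]
corner [234. 497.]
corner [136. 425.]
corner [195. 393.]
gland [286. 519.]
```

The beacon stands inside its circle. The housing's corners in the scene view agree with prediction to about 5 crop px, the same bias seen on the fingers. Descend and grip.

Call:
apply_moves(slide=[[1.4,0,25],[1.4,0,54],[1.4,0,54],[1.4,0,54],[1.4,0,54],[1.4,0,54],[1.4,0,54],[1.4,0,54],[1.4,0,54],[1.4,0,54],[1.4,0,54],[1.4,0,54]], dr=[[0,0,0],[0,0,0],[0,0,0],[0,0,0],[0,0,0],[0,0,0],[0,0,0],[0,0,0],[0,0,0],[0,0,0],[0,0,0],[0,0,0]], hand=[1,1,1,1,0.3,0.3,0.3,0.3,0.3,0.3,0.3,0.3])

```text
t: 7.47
ee_pos: [0.6541, 0.0214, 0.0209]
tool_rot: [0.864, -0.504, -0.0, -0.0]
ft_force: [-1.2, 0.9, 2.7]
width: 0.0459
```

```bash
python3 go.py .5153 .2298 .0250 -98.4
```

```text
t 7.47 at [0.6541 0.0214 0.0209] f [-1.2  0.9  2.7] w 0.0459 q [0.01 0.75 1.65 0.   0.74 1.07]
slide [-249.7   18.5   -4.1] dr [ 0.   0.  37.8]
```

Call:
apply_moves(slide=[[0,0,-40],[0,0,-75],[-250,18.5,-75],[-250,18.5,-75],[-250,18.5,-75],[-250,18.5,-75],[-250,18.5,-75],[-250,18.5,-75],[-250,18.5,-75],[-250,18.5,-75],[-250,18.5,-45],[-250,18.5,-22],[-250,18.5,-22],[-250,18.5,-22],[-250,18.5,-22]], dr=[[0,0,0],[0,0,0],[0,0,37.8],[0,0,37.8],[0,0,37.8],[0,0,37.8],[0,0,37.8],[0,0,37.8],[0,0,37.8],[0,0,37.8],[0,0,37.8],[0,0,37.8],[0,0,37.8],[0,0,37.8],[0,0,37.8]], hand=[0.3,0.3,0.3,0.3,0.3,0.3,0.3,0.3,0.3,0.3,0.3,0.3,0.3,0.3,0.3])

```text
t: 8.72
ee_pos: [0.5162, 0.2293, 0.0433]
tool_rot: [-0.653, 0.757, -0.0, 0.0]
ft_force: [0.1, -0.2, -1.6]
width: 0.0457
```

```bash
python3 go.py .5153 .2298 .0250 -98.4; python3 - <<'E'
from m import *
from cell import read_camera
c=read_camera("scene");crop(c,300,100,480,260,3.7,"pics/s4.png")
E
```

```text
t 8.72 at [0.5162 0.2293 0.0433] f [ 0.1 -0.2 -1.6] w 0.0457 q [ 0.4   0.63  1.86 -0.    0.65  2.11]
slide [-0.3  1.  18.3] dr [-0.  0. -0.]
```

View pics/s4.png

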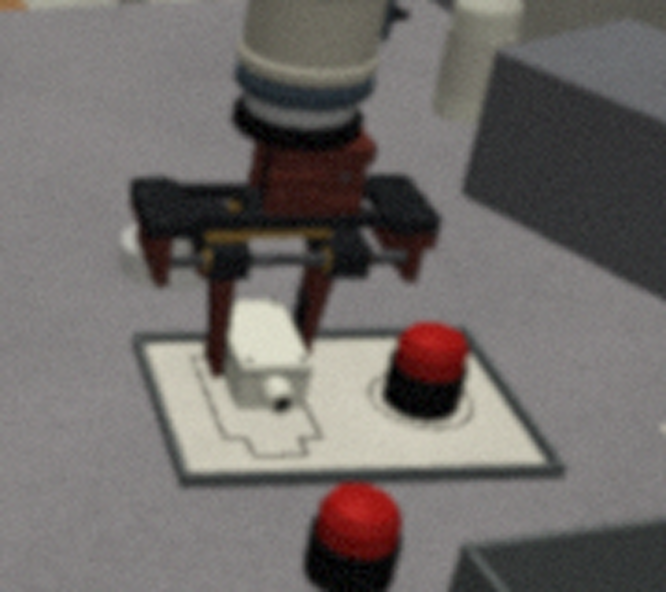

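The housing hangs level above its outline, gland (crop px 280,400) toward the drawn step. Lower and release.

Call:
apply_moves(slide=[[0,0.5,9],[0,0.5,18.1],[0,0.5,18.1],[0,0.5,18.1],[0,0.5,18.1],[0,0.5,18.1],[0,0.5,18.1],[0,0.5,18.1],[0,0.5,0],[0,0.5,-40],[0,0.5,-80],[0,0.5,-110]], dr=[[0,0,0],[0,0,0],[0,0,0],[0,0,0],[0,0,0],[0,0,0],[0,0,0],[0,0,0],[0,0,0],[0,0,0],[0,0,0],[0,0,0]], hand=[0.3,0.3,0.3,0.3,0.75,0.75,0.75,0.75,0.75,0.75,0.75,0.75])

```text
t: 9.77
ee_pos: [0.515, 0.2303, 0.1552]
tool_rot: [-0.654, 0.757, -0.0, 0.001]
ft_force: [0.6, 0.4, 1.0]
width: 0.0658
```

```bash
python3 go.py .6033 -.2302 .160 -87
```

```text
t 9.77 at [0.515  0.2303 0.1552] f [0.6 0.4 1. ] w 0.0658 q [ 0.4   0.45  1.83 -0.    0.87  2.12]
slide [ 442.8 -154.2   -5. ] dr [ -0.1   0.  -11.3]
```

Call:
apply_moves(slide=[[0,0,-15],[443,-154,-20],[443,-154,-20],[443,-154,-20],[443,-154,-20],[443,-154,-20],[443,-154,-20],[443,-154,-20],[443,-154,-20],[443,-154,-20],[443,-154,-20],[443,-154,-20],[443,-154,-20],[443,-154,-20],[443,-154,-20],[443,-154,-20]], dr=[[0,0,0],[0,0,-11.3],[0,0,-11.3],[0,0,-11.3],[0,0,-11.3],[0,0,-11.3],[0,0,-11.3],[0,0,-11.3],[0,0,-11.3],[0,0,-11.3],[0,0,-11.3],[0,0,-11.3],[0,0,-11.3],[0,0,-11.3],[0,0,-11.3],[0,0,-11.3]], hand=[0.75,0.6,0.6,0.6,0.6,0.6,0.6,0.6,0.6,0.6,0.6,0.6,0.6,0.6,0.6,0.6])

```text
t: 11.1
ee_pos: [0.602, -0.2292, 0.1723]
tool_rot: [0.725, -0.688, -0.001, 0.0]
ft_force: [0.6, 0.2, 0.5]
width: 0.0524
```

```bash
python3 go.py .6033 -.2302 .106 -87; python3 - <<'E'
from m import *
from cell import read_camera
import pickle
d={n:read_camera(n) for n in("scene","top")};pickle.dump(d,open("c2.pkl","wb"))
crop(d["scene"],110,110,240,260,3.9,"pics/s5.png")
crop(d["top"],80,140,300,300,3.6,"pics/t5.png")
c=d["top"];im=up(c);r,g=im[...,0],im[...,1]
G=im.sum(2)/3;s=d["scene"]
for th in(165,180):
  k=biggest((G>th).astype(np.uint8),[4*q for q in(150,205,200,272)])
  W=np.array([ray(c,*dn(p[0]),.038)[:2] for p in k],np.float32)*1000
  print(th,cv2.minAreaRect(W),cv2.contourArea(W))
# scene knob projections
a=np.radians(3);ex=np.array([np.cos(a),np.sin(a),0])
K=np.array([.6033,-.2302,.122])
f=lambda X:np.round((proj(s,X)-[110,110])*3.9,0)
print("bar top tip",f(K+.022*ex),"back",f(K-.026*ex),"skirt c",f(K-[0,0,.037]))
E
```

```text
t 11.1 at [ 0.602  -0.2292  0.1723] f [0.6 0.2 0.5] w 0.0524 q [-0.38  0.53  1.63  0.    0.98  1.14]
slide [ 1.2 -1.3 66.3] dr [ 0.1  0.1 -0. ]
165 ((515.6771240234375, 227.49847412109375), (43.22106170654297, 76.54271697998047), 81.54583740234375) 2947.2952866647393
180 ((542.4853515625, 205.69711303710938), (4.471907615661621, 1.687369465827942), 89.87833404541016) 5.024969949387014
bar top tip [216. 400.] back [214. 346.] skirt c [226. 436.]
```

View pics/s5.png

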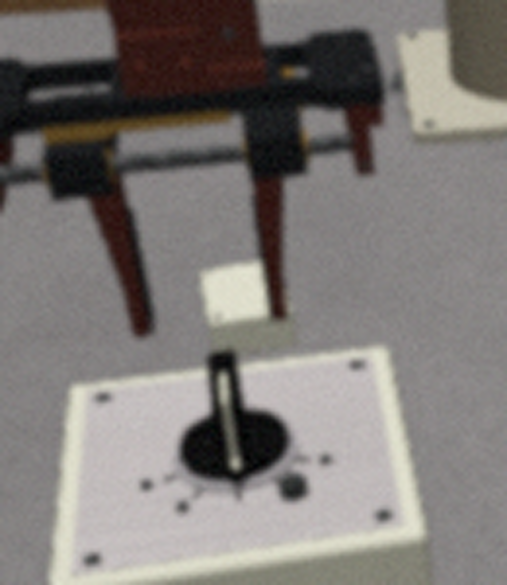

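View pics/t5.png

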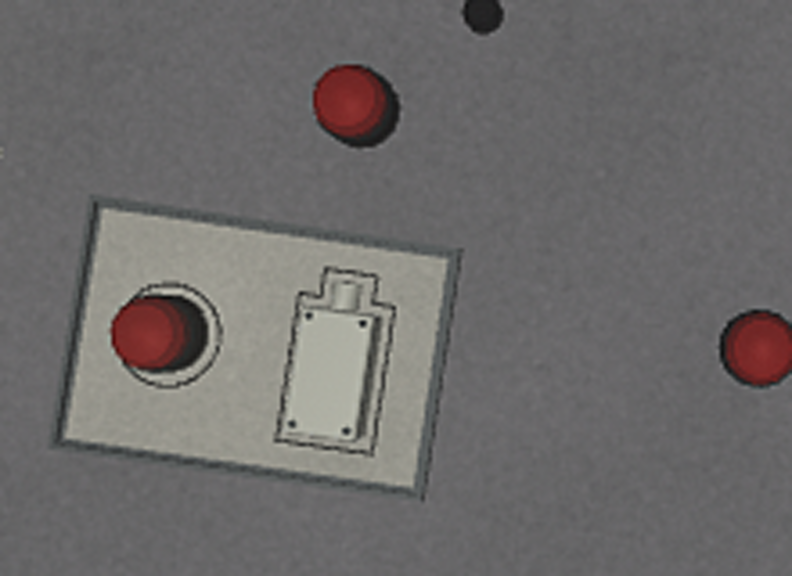

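```bash
python3 - <<'E'
from m import *
d=pickle.load(open("c2.pkl","rb"));s=d["scene"];c0=pickle.load(open("c0.pkl","rb"))
f=lambda X:np.round((proj(s,X)-[110,110])*3.9,0)
C=np.array([.602,-.2292,.1553]);a=np.radians(-87);j=np.array([np.cos(a),np.sin(a),0])
print(f(C),f(C+j*.0262),f(C-j*.0262))
c=c0["top"];g=up(c).sum(2)/3
k=biggest((g<60).astype(np.uint8),[4*q for q in(362,188,392,218)])
m=np.zeros(g.shape,np.uint8);cv2.drawContours(m,[k],-1,1,-1);m=cv2.morphologyEx(m,cv2.MORPH_OPEN,np.ones((31,31),np.uint8))
k=biggest(m,(0,0,2240,1680));(x,y),r=cv2.minEnclosingCircle(k);print("skirt",ray(c,*dn([x,y]),.085),r/4*.864/401)
# white pointer line on top
w=(g>110).astype(np.uint8)
k=biggest(w,[4*q for q in(380,190,386,204)]);W=np.array([ray(c,*dn(p[0]),.122)[:2] for p in k],np.float32)
print("line",W.min(0),W.max(0),cv2.fitLine(W,cv2.DIST_L2,0,.01,.01).ravel())
E
```

```text
[207. 315.] [149. 322.] [264. 308.]
skirt [ 0.601761   -0.22904097  0.085     ] 0.02772500929987044
line [ 0.60192215 -0.23225982] [ 0.62861186 -0.22329386] [ 0.99476314  0.10220689  0.6172998  -0.22922827]
```

The kit is in place: housing (0.5157, 0.2275) against the target (0.5153, 0.2298), and the beacon is within about 2 mm. The fingers straddle the knob bar (crop px 222,400). Descend and grip.

Call:
apply_moves(slide=[[0.6,-1,30],[0.6,-1,60],[0.6,-1,66],[0.6,-1,66],[0.6,-1,66],[0.6,-1,66],[0.6,-1,66],[0.6,-1,66],[0.6,-1,66],[0.6,-1,66],[0.6,-1,66],[0.6,-1,66]], dr=[[0,0,0],[0,0,0],[0,0,0],[0,0,0],[0,0,0],[0,0,0],[0,0,0],[0,0,0],[0,0,0],[0,0,0],[0,0,0],[0,0,0]], hand=[0.6,0.6,0.6,0.6,0,0,0,0,0,0,0,0])

```text
t: 12.2
ee_pos: [0.604, -0.229, 0.1076]
tool_rot: [0.725, -0.689, -0.001, -0.001]
ft_force: [0.7, 10.7, 6.4]
width: 0.0136
```

```bash
python3 go.py .603 -.2298 .106 -87
```

```text
t 12.2 at [ 0.604  -0.229   0.1076] f [ 0.7 10.7  6.4] w 0.0136 q [-0.38  0.62  1.66  0.    0.87  1.14]
slide [0.7 1.  1.6] dr [-0.   0.2 -0.1]
```

Call:
apply_moves(slide=[[-1,0,0],[-1,0,-5],[-1,0,-10],[-1,0,-14],[-1,0,-14],[-1,0,-14]], dr=[[0,0,0],[0,0,0],[0,0,0],[0,0,0],[0,0,0],[0,0,0]], hand=[0,0,0,0,0,0])

```text
t: 12.7
ee_pos: [0.6039, -0.2289, 0.1212]
tool_rot: [0.725, -0.689, -0.0, -0.001]
ft_force: [0.6, 6.8, 2.9]
width: 0.0139
```

```bash
python3 go.py .603 -.2298 .106 -52.6;python3 - <<'E'
from m import *
from cell import read_camera
s=read_camera("scene");crop(s,110,110,240,260,3.9,"pics/s6.png")
E
```

```text
t 12.7 at [ 0.6039 -0.2289  0.1212] f [0.6 6.8 2.9] w 0.0139 q [-0.38  0.6   1.65  0.    0.89  1.14]
slide [ 0.9  1.  15.2] dr [ -0.1   0.1 -34.5]
```

View pics/s6.png

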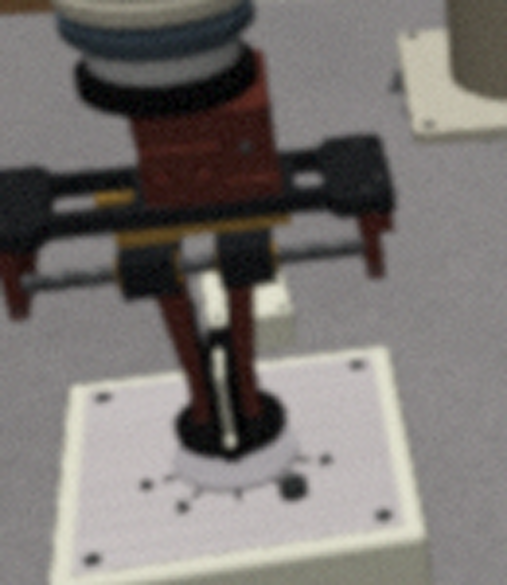

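The knob skirt has lifted clear of the top (crop px 230,425). Now turn +0.6 rad to the stud.

Call:
apply_moves(slide=[[-1.5,0.5,0],[-1.5,0.5,0],[-1.5,0.5,0],[-1.5,0.5,0],[-1.5,0.5,0],[-1.5,0.5,0],[-1.5,0.5,0],[-1.5,0.5,0],[-1.5,0.5,0],[-1.5,0.5,0]], dr=[[0,0,0],[0,0,-5],[0,0,-10],[0,0,-15],[0,0,-20],[0,0,-25],[0,0,-30],[0,0,-34.5],[0,0,-34.5],[0,0,-34.5]], hand=[0,0,0,0,0,0,0,0,0,0])

```text
t: 13.58
ee_pos: [0.604, -0.2291, 0.1212]
tool_rot: [0.896, -0.444, 0.001, -0.0]
ft_force: [4.5, 0.5, -0.3]
width: 0.0138
```

```bash
python3 go.py .603 -.2298 .106 -52.6;python3 - <<'E'
from m import *
from cell import read_camera
s=read_camera("scene");crop(s,110,110,240,260,3.9,"pics/s7.png")
E
```

```text
t 13.58 at [ 0.604  -0.2291  0.1212] f [ 4.5  0.5 -0.3] w 0.0138 q [-0.38  0.6   1.65  0.    0.89  0.54]
slide [-0.1  1.2 15.2] dr [-0.1 -0.1 -0.1]
```

View pics/s7.png

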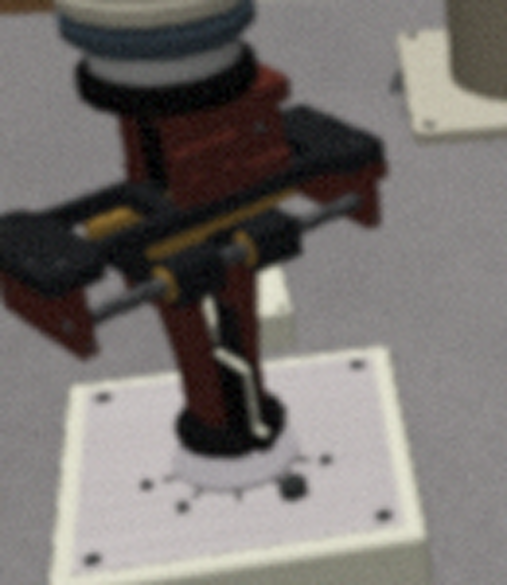

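Call:
apply_moves(slide=[[0,0,4],[0,0,8],[0,0,12],[0,0,15],[0,0,15.5],[0,0,15.5],[0,0,15.5]], dr=[[0,0,0],[0,0,0],[0,0,0],[0,0,0],[0,0,0],[0,0,0],[0,0,0]], hand=[0,0,0,0,0,0,0])

```text
t: 14.22
ee_pos: [0.6041, -0.2291, 0.1073]
tool_rot: [0.897, -0.443, 0.001, -0.0]
ft_force: [-0.5, 0.7, 18.8]
width: 0.0137
```

```bash
python3 go.py .603 -.2298 .106 -52.6
```

```text
t 14.22 at [ 0.6041 -0.2291  0.1073] f [-0.5  0.7 18.8] w 0.0137 q [-0.38  0.62  1.66  0.    0.87  0.54]
slide [-0.1  1.3  1.3] dr [-0.1 -0.1  0. ]
```

Call:
apply_moves(slide=[[0,0,-1],[0,0,-1],[0,0,-1],[0,0,-1],[0,0,-30],[0,0,-70],[0,0,-110],[120,0,-120],[120,0,-120],[120,0,-120],[120,0,-120],[120,0,-120]], dr=[[0,0,0],[0,0,0],[0,0,0],[0,0,0],[0,0,0],[0,0,0],[0,0,0],[0,0,0],[0,0,0],[0,0,0],[0,0,0],[0,0,0]], hand=[0.5,0.5,0.5,0.5,0.5,0.5,0.5,0.5,0.5,0.5,0.5,0.5])

```text
t: 15.22
ee_pos: [0.6759, -0.3253, 0.2237]
tool_rot: [0.896, -0.444, -0.001, 0.0]
ft_force: [-0.9, 0.1, -0.8]
width: 0.0439
```

```bash
python3 go.py .603 -.2298 .106 -52.6;python3 - <<'E'
from m import *
from cell import read_camera
s=read_camera("scene");crop(s,110,150,240,290,4.2,"pics/s8.png")
c=read_camera("top");cv2.imwrite("pics/t8.png",c["color"][...,::-1])
E
```

```text
t 15.22 at [ 0.6759 -0.3253  0.2237] f [-0.9  0.1 -0.8] w 0.0439 q [-0.46  0.62  1.33 -0.    1.19  0.45]
slide [-1.200e+02 -1.000e-01  1.179e+02] dr [ 0.   0.1 -0.1]
```

View pics/s8.png

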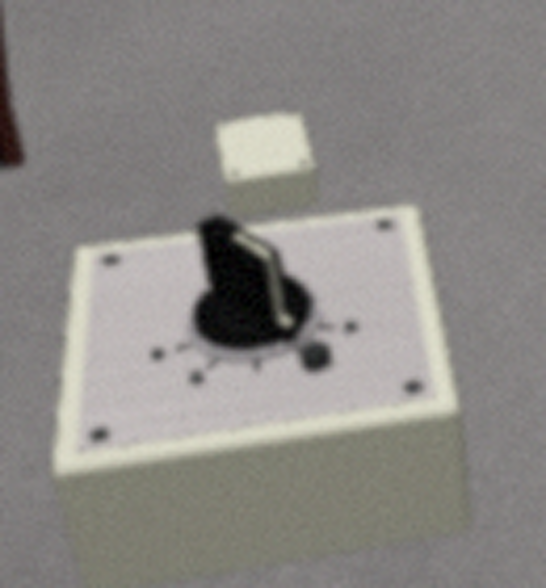

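View pics/t8.png

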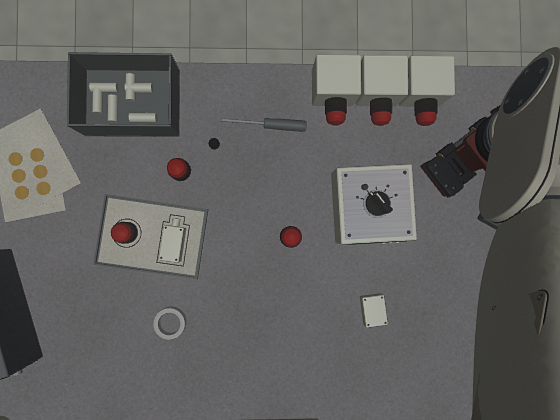

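The knob is flush and its pointer (crop px 285,322) aims at the stud (315,355). The tray is kitted and the bystanders haven't moved.

```bash
python3 -c "
from cell import workorder
print(workorder.sign_off())"
```

```text
the job is handed in; nothing more can be done
None
```

The tray is kitted, the knob is set to the large stud and pushed home, and the job is handed in at about 15 s of the 54 s allowed. Sign-off gave no verdict.

- **Housing:** in the last measured view its centre was about 2.5 mm from its spot, aligned with the drawing to about 0.1°, with the gland over the drawn gland.
- **Beacon:** I used the one nearest the robot's base. It stands upright, about 1.5 mm from the circle centre.
- **Knob:** I pulled it out about 13.6 mm, turned it +0.6 rad and pushed it back in. The gripper ended at its starting height with about 19 N of push, so the knob is fully in. The final pictures show the skirt flush and the pointer aimed at the stud, judged by eye.
- **Bystanders and gripper:** nothing else looks moved in the last top view, compared by eye with the first, and the gripper is clear of everything.

**Disagreements:**
- The scene camera read about 1.5–2.5 pixels (roughly 3–5 mm) sideways of the top camera throughout, so I relied on the top camera for positions.
- When I first gripped the knob there was about 11 N of sideways force from a small centring error. Shifting the gripper cut it to about 7 N while pulling and 4.5 N or less after the turn.

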